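Make up two press kits from the coil-shop stock

ROBOT

A 7-joint arm with a two-finger parallel gripper is mounted at the origin on the work surface. World frame = base frame: x ahead of the robot, y to its left, z up, the work surface at z = 0. Lengths are in m, angles in rad, forces in N, time in s.
With the tool pointing down it reaches from about 0.4 to 0.85 m from the base axis. Payload 4.4 kg.
Tool frame: the origin (TCP) lies at the very end of the fingers, on their centre line; the grasp point (between the pads) lies 19 mm behind it; z points along the fingers, y is the line along which they close (so a half turn about z gives the same grasp; the last joint's range is limited). The gripper opens to 94 mm and grips with 3 to 60 N. Pads are 16 mm wide; open, the fingers measure 119 mm over their backs; the gripper's body (75 mm by 177 mm) begins 78 mm behind the grasp point.
Start: joints at [1.259, 0.628, 0.038, 1.517, -0.027, 0.996, -0.02], TCP at [0.158, -0.63, 0.205] pointing down, gripper open.
Joint ranges: [-3.06, 3.06], [-0.37, 2.12], [-1.25, 1.32], [0.18, 2.47], [-1.1, 4.24], [0.23, 1.98], [-2.94, 2.94]. Speed limits (rad/s): [2.57, 2.57, 3.14, 3.14, 3.14, 3.14, 3.14].

INTERFACE

Orientations are given as [roll, pitch, yaw] about the fixed x, y, z axes, in that order (R = Rz(yaw) Ry(pitch) Rx(roll)).
In Python, from workcell import r, eyes, job gives the robot as it stands.
- The arm moves only by the shell command python3 -m jog 'ROWS' [FORCE]. ROWS is a JSON object whose one key "series" holds a list of rows, each a list of 5 numbers: the opening, from 0 (shut) to 1 (fully open), then the shift along the tool's x, y, z in cm, then the turn about the tool's z in rad. A call has 1 to 20 rows; each row shifts and turns the commanded pose from where the row before left it, along the tool's axes as they then stand; what a row does not reach is not made up. A row lasts 1/12 s, in which the tool goes at most 41.7 mm and 7.16 degrees, less where a joint would pass 70% of its speed; a pose out of reach is approached as far as the arm can. A call with a gripper value outside its range is refused whole. The fingers move at their own pace and stop on an object; FORCE is the grip in N (left out, the last holds). Time passes only in rows, so rows that do not move let the fingers close. It gives the time, the measured TCP pose, the force, the opening and the grip force at its end, in the units of the state.
- r.read_state(): the state, without advancing time (a new reading comes with each control period).
- eyes.get_image(name): name is "scene" or "top" or "wrist"; returns the picture (384x512x3 uint8, red, green, blue); there is no depth.
- eyes.calibration(name): a dict with "mtx" (3x3 intrinsics, pixels), "cam_to_world" (4x4, takes a point from camera to world coordinates); the wrist camera has in their place "tool_from_camera" (4x4, takes a point from camera to tool coordinates, whose origin is the TCP and whose axes are the flange's). Camera axes: x right, y up, looking along -z (the intrinsics and any distortion apply to the point x, -y, -z); pixel columns grow to the right and rows downward; lengths in m; the calibration is good to about 2 mm. The wrist camera is an equidistant fisheye: a pixel r from the principal point sees the ray r / f radians off the axis. A picture is of the moment at which its call begins: read the wrist's pose just before it. calibration takes no time and is no camera call.
- job.job_done(): hands the job in; it is judged then, once.
The state is a dict: "t": time; "joint_pos": joint angles; "qvel": joint speeds; "joint_efforts": joint torques, N m; "ee_pos": TCP position; "ee_rot": TCP orientation; "wrist_force": force on the tool from outside, world axes, zero at the start; "ft_torque": the same for the moment, N m; "opening": finger opening in m; "grip_force": force on a finger pad.
Only numpy, scipy, OpenCV 4.12 (cv2) and the standard library are available. Lean on these libraries where they do the work, as an engineer would, in place of code of your own. Each camera call takes 0.05 s, during which the arm holds its last target. There are 200 camera calls.

TASK

Make up the two kits for the arbor press. In the long three-compartment tray, put the tall copper coil in the middle compartment, and the plain steel sleeve and the rectangular aluminium block in the two end ones, one each, either way round; in the short two-compartment tray, put the wide copper coil in the larger compartment and the stepped steel plunger in the smaller one. Everything is to stand upright and flat on the tray floor, and the oil bottle, the amber jar and the flat tin must stay standing where they are.

Things in the scene. Friction and masses are not known exactly. Their poses are not given: they have to be found in the camera images.
- tall_coil: Copper-wound coil with thin black end flanges, the slender one: a cylinder 40 mm in diameter and 62 mm high. Stands upright; origin at the centre of its underside, z up.
- wide_coil: Copper-wound coil with thin black end flanges, the low wide one: a cylinder 50 mm in diameter and 42 mm high. Stands upright; origin at the centre of its underside, z up.
- plunger: Stepped steel plunger: a foot 30 mm in diameter and 18 mm high, with a shaft 16 mm in diameter above it, 58 mm high in all. Stands upright; origin at the centre of its underside, z up.
- sleeve: Plain steel sleeve (tube): 36 mm outer and 22 mm inner diameter, 42 mm high, hole upright. Stands upright; origin at the centre of its underside, z up.
- block: Rectangular aluminium bearing block: 44 mm along its x, 28 mm along its y, 42 mm high; two small dark screw holes on top. Stands upright; origin at the centre of its underside, z up.
- long_tray: Sheet aluminium, floor 3 mm thick, walls and dividers 3 mm thick and 14 mm high over all; screwed to the table. Origin at the centre of its underside, x along its length, z up. 210 mm long, 72 mm wide; two cross walls make three equal compartments, each 66 mm by 66 mm inside, centred at x = -69, 0 and +69 mm, y = 0.
- short_tray: Sheet aluminium, floor 3 mm thick, walls and dividers 3 mm thick and 14 mm high over all; screwed to the table. Origin at the centre of its underside, x along its length, z up. 137 mm long, 82 mm wide; one cross wall makes two compartments, both 76 mm across (y): the larger, 76 mm along x, is centred at x = -27.5 mm, the smaller, 52 mm along x, at x = +39.5 mm.
- oil_bottle: Bystander: small white plastic bottle with a black cap, 32 mm in diameter, 85 mm high. Stands upright; origin at the centre of its underside, z up.
- jar: Bystander: small amber glass jar with a white cap, 38 mm in diameter, 58 mm high. Stands upright; origin at the centre of its underside, z up.
- tin: Bystander: flat round dark grey tin, 57 mm in diameter, 25 mm high. Stands upright; origin at the centre of its underside, z up.
Things that resemble listed ones, but are neither listed nor needed, are in the scene too. What is shaped like the block but green or purple is not meant.

How it is judged:
By the outcome, as a careful person would: the job done as asked, in the order asked, and still so for the second after the job is handed in, with the robot touching nothing.
It also fails if it takes over 128 s, if anything falls off the work surface, if the arm or the gripper's body presses on something with over 40 N, if the wrist force passes 120 N, or if a joint passes its speed limit or range.

## Working session

There is one attempt and no reset: what is moved stays moved. The work goes in short steps, Python scripts to look and compute and a shell command to move; the robot and the scene stay as the last step left them, time stands still between calls to the robot, and variables do not carry over. Pictures are saved under pics/ and viewed, at most 14 in all, crops included, and the job is handed in when it is done.

```bash
mkdir -p pics; ls
python3 - <<'E'
from workcell import r, eyes, job
import cv2
s=r.read_state(); print(s['t'],s['ee_pos'],s['ee_rot'],s['opening'])
for n in ['scene','top','wrist']:
    c=eyes.calibration(n); print(n,{k:(v.round(4).tolist() if hasattr(v,'round') else v) for k,v in c.items()})
    im=eyes.get_image(n); cv2.imwrite(f'pics/{n}0.png',im[:,:,::-1])
E
```

```text
pics
0.0 [ 0.15802692 -0.62979269  0.20455295] [-3.13966891e+00  2.86352282e-05  2.45831864e-01] 0.09380373887328339
scene {'mtx': [[394.4887, 0.0, 249.9164], [0.0, 394.4887, 191.7947], [0.0, 0.0, 1.0]], 'cam_to_world': [[0.6348, -0.4051, 0.658, 1.108], [0.7727, 0.3385, -0.537, -0.4846], [-0.0052, 0.8493, 0.5279, 0.4976], [0.0, 0.0, 0.0, 1.0]]}
top {'mtx': [[448.8077, 0.0, 249.1104], [0.0, 448.8077, 189.2332], [0.0, 0.0, 1.0]], 'cam_to_world': [[-0.046, 0.976, -0.2128, 0.3723], [-0.9989, -0.0452, 0.0085, -0.0083], [-0.0013, 0.213, 0.9771, 0.9533], [0.0, 0.0, 0.0, 1.0]]}
wrist {'mtx': [[297.3186, 0.0, 255.792], [0.0, 297.3186, 196.6715], [0.0, 0.0, 1.0]], 'tool_from_camera': [[0.0006, 0.9607, 0.2776, 0.0806], [1.0, -0.0006, -0.0001, -0.0009], [0.0001, 0.2776, -0.9607, -0.1796], [0.0, 0.0, 0.0, 1.0]]}
```

View pics/scene0.png

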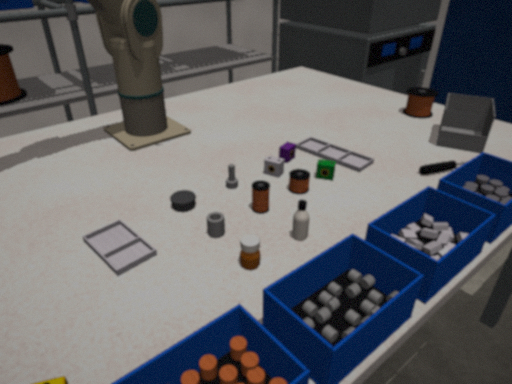

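View pics/top0.png

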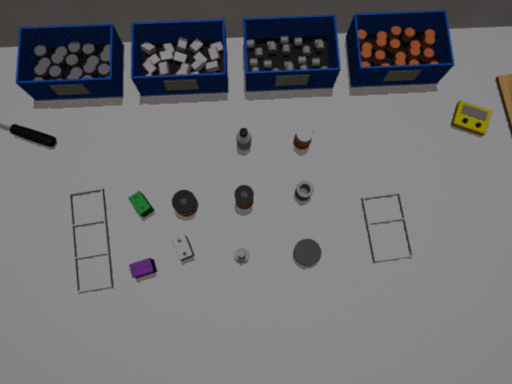

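Run:
```python
import cv2
a=cv2.imread('pics/top0.png')[115:300,55:315]; b=cv2.imread('pics/scene0.png')[130:280,75:380]
cv2.imwrite('pics/topc.png',cv2.resize(a,None,fx=3,fy=3,interpolation=cv2.INTER_CUBIC))
cv2.imwrite('pics/scenec.png',cv2.resize(b,None,fx=2.6,fy=2.6,interpolation=cv2.INTER_CUBIC))
```

```text
(no output)
```

View pics/topc.png

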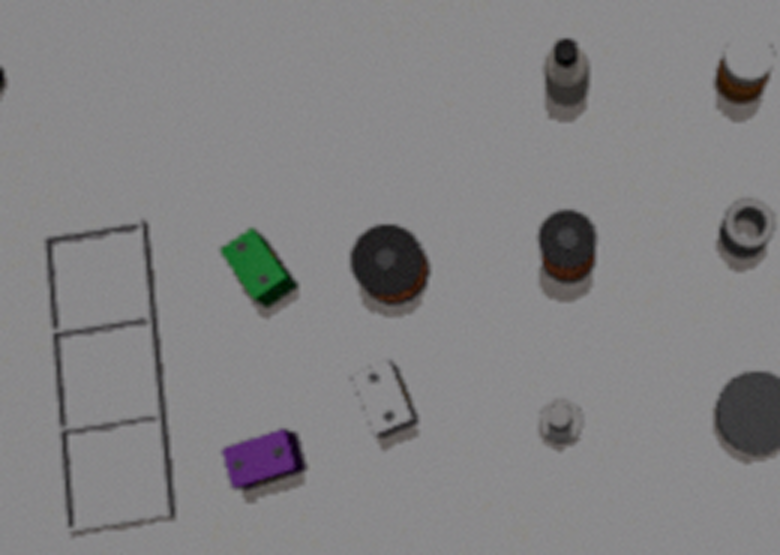

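View pics/scenec.png

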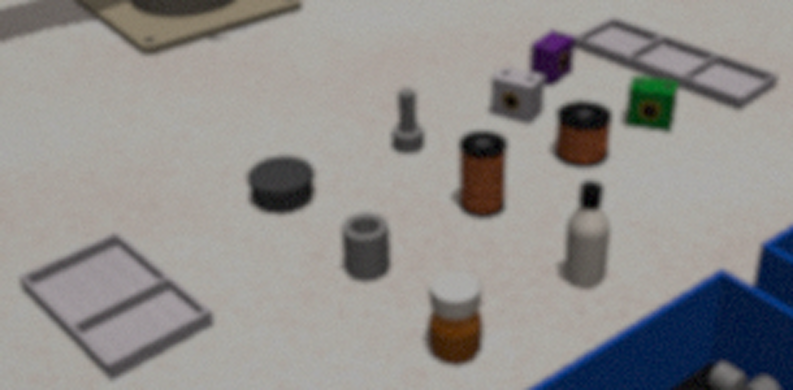

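```bash
cat > h.py <<'E'
import numpy as np
from workcell import r, eyes
from scipy.spatial.transform import Rotation as R
def ray(n,px):
    c=eyes.calibration(n); d=np.linalg.inv(c['mtx'])@[px[0],px[1],1]; d=d*[1,-1,-1]
    T=np.array(c['cam_to_world']); v=T[:3,:3]@d; return T[:3,3],v/np.linalg.norm(v)
def tri(A,B):
    (p,u),(q,v)=A,B
    s=np.linalg.lstsq(np.c_[u,-v],q-p,rcond=None)[0]; a=p+s[0]*u;b=q+s[1]*v
    return (a+b)/2,np.linalg.norm(a-b)
def atz(A,z): p,u=A; return p+u*(z-p[2])/u[2]
T=lambda x,y:ray('top',(55+(x+.5)/3-.5,115+(y+.5)/3-.5))
S=lambda x,y:ray('scene',(75+(x+.5)/2.6-.5,130+(y+.5)/2.6-.5))
def wray(px,s):  # wrist fisheye
    c=eyes.calibration('wrist'); m=c['mtx']; d=(np.array(px)-m[:2,2])/m[0,0]; th=np.hypot(*d)
    k=np.sin(th)/max(th,1e-9); v=np.array([d[0]*k,-d[1]*k,-np.cos(th)])
    W=np.eye(4);W[:3,:3]=R.from_euler('xyz',s['ee_rot']).as_matrix();W[:3,3]=s['ee_pos']
    W=W@np.array(c['tool_from_camera']); return W[:3,3],W[:3,:3]@v
E
python3 - <<'E'
from h import *
np.set_printoptions(precision=4,suppress=True)
for n,a,b,h in [('tall',(568,238),(483,143),.062),('wide',(389,261),(583,113),.042),('sleeve',(747,226),(366,225),.042),('block',(381,397),(520,80),.042),('plunger',(560,412),(406,95),.058),('bottle',(566,48),(591,188),.085),('jar',(750,60),(455,290),.058),('tin',(756,412),(281,172),.025)]:
    print(n,*tri(T(*a),S(*b)),atz(T(*a),h)[:2])
for h1 in [atz(T(*p),.042) for p in [(374,378),(389,416)]]: print('hole',h1)
L=[(48,240),(146,224),(173,517),(72,533)];LS=[(741,104),(776,80),(614,21),(578,38)]
print('long'); 
for p in L: print(atz(T(*p),.014))
for p in LS: print('s',atz(S(*p),.014))
print('short')
for p in [(362,198),(398,195),(410,259),(373,263)]: print(atz(ray('top',p),.014))
for p in [(22,280),(116,237),(212,318),(112,376)]: print('s',atz(S(*p),.014))
E
```

```text
tall [ 0.557  -0.0054  0.0618] 0.00018727720521332646 [ 0.557  -0.0053]
wide [0.5509 0.1189 0.043 ] 0.0011110279335022025 [0.5507 0.1186]
sleeve [ 0.5643 -0.13    0.0393] 0.0005720270372611642 [ 0.5639 -0.1294]
block [0.4584 0.1265 0.0375] 0.0009673089369631112 [0.4576 0.1255]
plunger [0.4403 0.0041 0.0558] 0.002553318977704538 [0.4408 0.0051]
bottle [ 0.6842 -0.0101  0.0835] 0.0009312179106290891 [ 0.684  -0.0097]
jar [ 0.6811 -0.1382  0.0523] 0.0011691970687314835 [ 0.6789 -0.1379]
tin [ 0.4367 -0.1293  0.0251] 0.001978390407333439 [ 0.4372 -0.1284]
hole [0.4707 0.13   0.042 ]
hole [0.4447 0.1203 0.042 ]
long
[0.5826 0.3651 0.014 ]
[0.5911 0.2956 0.014 ]
[0.3853 0.2724 0.014 ]
[0.3778 0.3409 0.014 ]
s [0.602  0.2894 0.014 ]
s [0.5932 0.3583 0.014 ]
s [0.3862 0.3395 0.014 ]
s [0.3921 0.2755 0.014 ]
short
[ 0.5466 -0.2561  0.014 ]
[ 0.5495 -0.3335  0.014 ]
[ 0.4137 -0.3425  0.014 ]
[ 0.4091 -0.2652  0.014 ]
s [ 0.4262 -0.3519  0.014 ]
s [ 0.4193 -0.2741  0.014 ]
s [ 0.5576 -0.2622  0.014 ]
s [ 0.5679 -0.3421  0.014 ]
```

```bash
python3 -m jog '{"series":[[1,2.7,-2.55,0,0],[1,2.7,-2.55,0,0],[1,2.7,-2.55,0,0],[1,2.7,-2.55,0,0],[1,2.7,-2.55,0,0],[1,2.7,-2.55,0,0],[1,2.7,-2.55,0,0],[1,2.7,-2.55,0,0],[1,2.7,-2.55,0,0],[1,2.7,-2.55,0,0],[1,2.7,-2.55,0,0],[1,2.7,-2.55,0,0],[1,2.7,-2.55,0,0],[1,2.7,-2.55,0,0],[1,2.7,-2.55,0,0],[1,2.7,-2.55,0,0],[1,2.7,-2.55,0,0],[1,2.7,-2.55,0,0],[1,2.7,-2.55,0,0],[1,2.7,-2.55,0,0]]}' 20; python3 -m jog '{"series":[[1,0,0,0,0],[1,0,0,0,0]]}'
cat > snap.py <<'E'
import sys,cv2,json
from workcell import r,eyes
s=r.read_state(); im=eyes.get_image('wrist'); n=sys.argv[1]
cv2.imwrite(f'pics/{n}.png',im[:,:,::-1]); cv2.imwrite(f'pics/{n}b.png',cv2.resize(im[:,:,::-1],(768,576),interpolation=cv2.INTER_CUBIC))
json.dump({k:list(map(float,s[k])) for k in('ee_pos','ee_rot','joint_pos')},open(f'pics/{n}.json','w')); print(s['t'],s['ee_pos'],s['ee_rot'],s['joint_pos'])
E
python3 snap.py w1
```

```text
t: 1.82
ee_pos: [0.5584, -0.0027, 0.2054]
ee_rot: [3.142, 0.0, 0.246]
wrist_force: [0.4, -1.1, -0.0]
opening: 0.0936
grip_force: 0.0
t: 1.98
ee_pos: [0.5583, -0.0018, 0.205]
ee_rot: [-3.141, 0.0, 0.251]
wrist_force: [-0.5, -0.6, 1.2]
opening: 0.0939
grip_force: 0.0
1.9833 [ 0.55833632 -0.00178811  0.20496984] [-3.14073783e+00  1.94903811e-04  2.50543061e-01] [-0.02597367  0.49648392 -0.03063586  1.77693241  0.01806221  0.86881229
 -1.38483511]
```

View pics/w1b.png

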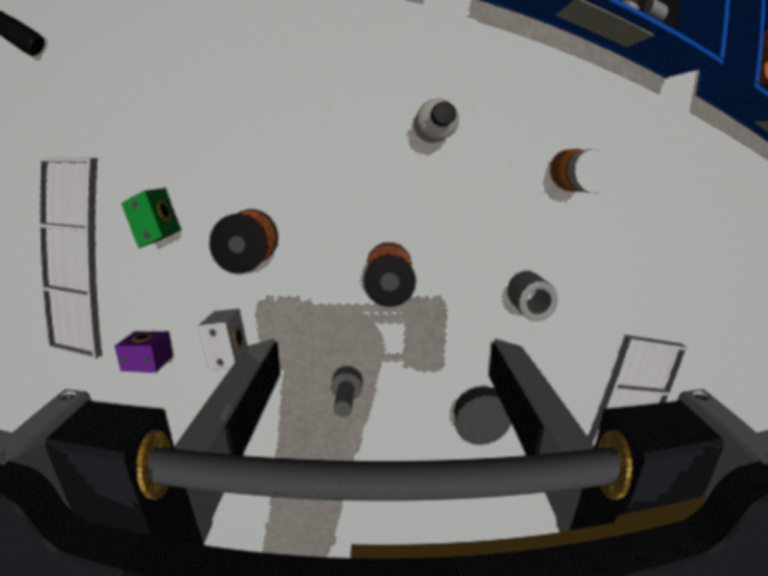

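Run:
```python
from h import *
import json
np.set_printoptions(precision=4,suppress=True)
s=json.load(open('pics/w1.json')); W=lambda x,y:wray(((x+.5)/1.5-.5,(y+.5)/1.5-.5),s)
for n,a,b in [('tall',(568,238),(389,280)),('wide',(389,261),(237,243)),('sleeve',(747,226),(539,298)),('h1',(374,378),(212,333)),('h2',(389,416),(217,364)),('plunger',(560,412),(344,405))]:
    print(n,*tri(T(*a),W(*b)))
for p,q in zip([(48,240),(146,224),(173,517),(72,533)],[(42,160),(97,158),(100,356),(50,346)]): print('L',*tri(T(*p),W(*q)),atz(W(*q),.014))
for p,q in zip([(48,240),(146,224),(173,517),(72,533)],[(776,80),(741,104),(578,38),(614,21)]): print('Lts',*tri(T(*p),S(*q)))
for p,q in zip([(362,198),(398,195)],[(627,337),(685,346)]): print('S',*tri(ray('top',p),W(*q)),atz(W(*q),.014))
for p,q in zip([(362,198),(398,195),(410,259),(373,263)],[(212,318),(112,376),(22,280),(116,237)]): print('Sts',*tri(ray('top',p),S(*q)))
```

```text
tall [ 0.5576 -0.0051  0.0591] 0.0003702990294848679
wide [0.5519 0.1203 0.0378] 0.0022191924689687575
sleeve [ 0.5672 -0.1325  0.0341] 0.0051899224841774755
h1 [0.4706 0.13   0.0429] 0.0002761099282846917
h2 [0.4445 0.1202 0.047 ] 0.0013974218916418123
plunger [0.4411 0.0047 0.0545] 0.0009448843026758053
L [0.5838 0.3663 0.0123] 0.0017276018451246038 [0.5846 0.3655 0.014 ]
L [ 0.5944  0.3001 -0.0003] 0.00017434043734010932 [0.5959 0.2896 0.014 ]
L [0.3853 0.2754 0.0032] 0.0005164015407584842 [0.3923 0.2679 0.014 ]
L [0.3787 0.3432 0.0112] 0.002921850166937654 [0.3811 0.3423 0.014 ]
Lts [0.5852 0.369  0.0068] 0.0026506705510331826
Lts [0.5939 0.2991 0.0067] 0.0030865908686027697
Lts [0.3874 0.2758 0.0115] 0.0065634382842653174
Lts [0.3792 0.3443 0.0097] 0.0043839854824447265
S [ 0.5484 -0.2586  0.0051] 0.0005234553743810264 [ 0.5507 -0.2523  0.014 ]
S [ 0.5538 -0.3382  0.0068] 0.006909867044788216 [ 0.5578 -0.3342  0.014 ]
Sts [ 0.5481 -0.2583  0.0057] 9.355930895585885e-05
Sts [ 0.5522 -0.3382  0.    ] 0.0003441700412873256
Sts [ 0.4135 -0.3478  0.0041] 0.003441911555169129
Sts [ 0.4087 -0.2691  0.0056] 0.003498936789987971
```

```bash
python3 -m jog '{"series":[[1,-0.2,0.3,3,0],[1,0,0,4,0],[1,0,0,4,0],[1,0,0,4,0],[1,0,0,2,0],[1,0,0,1,0],[1,0,0,0,0],[1,0,0,0,0],[0.3,0,0,0,0],[0.3,0,0,0,0],[0.3,0,0,0,0],[0.3,0,0,0,0],[0.3,0,0,0,0],[0.3,0,0,0,0],[0.3,0,0,0,0],[0.3,0,0,0,0]]}' 35
```

```text
t: 3.37
ee_pos: [0.5567, -0.0078, 0.0255]
ee_rot: [-3.142, -0.0, 0.246]
wrist_force: [0.5, 0.0, 0.5]
opening: 0.0441
grip_force: 0.0
```

```bash
python3 -m jog '{"series":[[0.3,0,0,0,0],[0.3,0,0,0,0],[0.3,0,0,0,0],[0.3,0,0,0,0],[0.3,0,0,-1,0],[0.3,0,0,-3,0],[0.3,0,0,-4,0],[0.3,0,0,-2,0],[0.3,0,0,0,0],[0.3,0,0,0,0]]}'
```

```text
t: 4.2
ee_pos: [0.5572, -0.0084, 0.1267]
ee_rot: [3.141, -0.002, 0.245]
wrist_force: [-0.3, 0.2, -3.8]
opening: 0.0394
grip_force: 35.0
```

```bash
python3 -m jog '{"series":[[0.3,0.1,-1.6,0,0],[0.3,0.1,-3.4,0,0],[0.3,0.1,-3.4,0,0],[0.3,0.1,-3.4,0,0],[0.3,0.1,-3.4,0,0],[0.3,0.1,-3.4,0,0],[0.3,0.1,-3.4,0,0],[0.3,0.1,-3.4,0,0],[0.3,0.1,-3.4,0,0],[0.3,0.1,-3.2,0,0],[0.3,0,-1.6,0,0],[0.3,0,0,0,0],[0.3,0,0,0,0]]}'; python3 snap.py w2
```

```text
t: 5.28
ee_pos: [0.4828, 0.3205, 0.1235]
ee_rot: [3.14, 0.004, 0.248]
wrist_force: [0.8, -0.5, -4.0]
opening: 0.0391
grip_force: 35.0
5.2833 [0.48284829 0.32047316 0.12348244] [3.13990306 0.00367635 0.24823776] [-0.64277147  0.6309453   0.01289813  1.79581083 -0.01126612  0.71894932
 -1.94640362]
```

View pics/w2b.png

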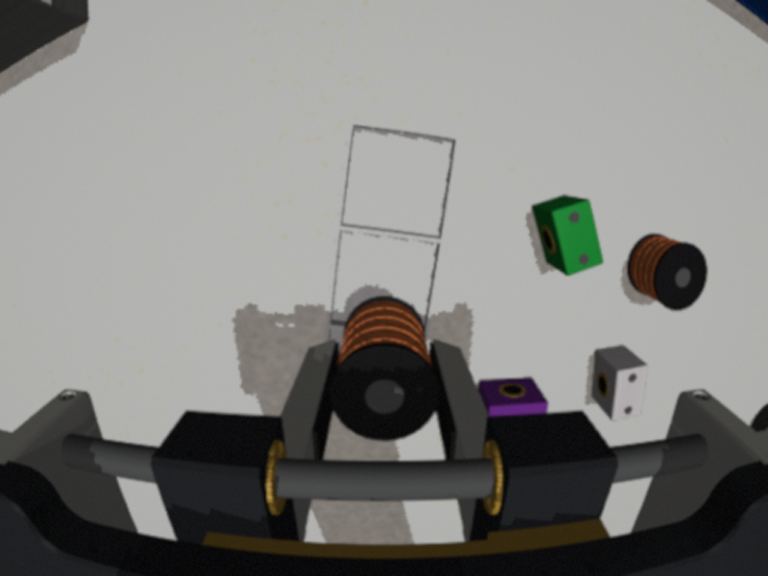

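Run:
```python
from h import *
import json
np.set_printoptions(precision=4,suppress=True)
W=lambda n,x,y:wray(((x+.5)/1.5-.5,(y+.5)/1.5-.5),json.load(open(f'pics/{n}.json')))
for z in (.014,.008):
    C=np.array([atz(W('w2',*p),z)[:2] for p in [(354,126),(455,140),(441,237),(342,224)]]);print(z,C.tolist(),C.mean(0))
print(tri(W('w1',42,160),W('w2',354,126)),tri(W('w1',97,158),W('w2',455,140)))
print('wide',tri(T(389,261),W('w2',683,277)),'h',tri(T(374,378),W('w2',632,378)),tri(T(389,416),W('w2',628,410)))
```

```text
0.014 [[0.5834083015852786, 0.3663646876525447], [0.5911445562171821, 0.301688539419602], [0.5272952965049938, 0.2937849143396685], [0.519592651907659, 0.3587014649908672]] [0.5554 0.3301]
0.008 [[0.583868223963728, 0.36687958401603066], [0.5917652330221327, 0.3008595067615927], [0.5265892265033916, 0.2927916494042255], [0.5187265258745916, 0.3590571244855137]] [0.5552 0.3299]
(array([0.584 , 0.3666, 0.0126]), np.float64(0.0009398130030163829)) (array([ 0.5935,  0.2999, -0.0004]), np.float64(0.001700375081776897))
wide (array([0.5519, 0.1186, 0.0408]), np.float64(0.0019347815120085087)) h (array([0.4707, 0.1299, 0.0422]), np.float64(0.00021609270703999424)) (array([0.4448, 0.1201, 0.0426]), np.float64(0.00043324826814685326))
```

```bash
python3 -m jog '{"series":[[0.3,0.4,0,2,0],[0.3,0,0,3,0],[0.3,0,0,3,0],[0.3,0,0,0.8,0],[0.3,0,0,0.4,0],[0.3,0,0,0,0],[0.3,0,0,0,0]]}'; python3 -m jog '{"series":[[0.3,0,0,0.2,0],[0.3,0,0,0,0]]}';python3 -m jog '{"series":[[0.3,0,0,0.2,0],[0.3,0,0,0,0]]}'
```

```text
t: 5.92
ee_pos: [0.4896, 0.3213, 0.0345]
ee_rot: [-3.141, -0.002, 0.245]
wrist_force: [0.0, 0.3, -3.3]
opening: 0.0395
grip_force: 35.0
t: 6.08
ee_pos: [0.4893, 0.3219, 0.0327]
ee_rot: [-3.141, -0.002, 0.246]
wrist_force: [0.4, 0.3, -4.0]
opening: 0.0393
grip_force: 35.0
t: 6.25
ee_pos: [0.4887, 0.3217, 0.0299]
ee_rot: [-3.141, -0.001, 0.246]
wrist_force: [-0.6, -0.0, -1.9]
opening: 0.0391
grip_force: 35.0
```

```bash
python3 -m jog '{"series":[[0.3,0,0,0.1,0],[0.3,0,0,0,0]]}'; python3 -m jog '{"series":[[0.65,0,0,0,0],[0.65,0,0,0,0],[0.65,0,0,0,0],[0.65,0,0,0,0],[0.65,0,0,0,0],[0.65,0,0,-1,0],[0.65,0,0,-3,0],[0.65,0,0,-4,0],[0.65,0,0,-4,0],[0.65,0,0,-2,0],[1,0,0,0,0],[1,0,0,0,0]]}'
```

```text
t: 6.42
ee_pos: [0.4885, 0.3216, 0.0286]
ee_rot: [-3.142, -0.0, 0.246]
wrist_force: [0.6, 0.1, -2.5]
opening: 0.0397
grip_force: 35.0
t: 7.42
ee_pos: [0.4892, 0.322, 0.1704]
ee_rot: [-3.14, -0.003, 0.246]
wrist_force: [-0.3, -0.2, -0.5]
opening: 0.0709
grip_force: 0.0
```

```bash
python3 -m jog '{"series":[[1,-0.2,1.6,0,0],[1,-0.3,3.5,0,0],[1,-0.3,3.5,0,0],[1,-0.3,3.5,0,0],[1,-0.3,3.5,0,0],[1,-0.3,3.5,0,0],[1,-0.3,3.5,0,0],[1,-0.3,3.5,0,0],[1,-0.3,3.5,0,0],[1,-0.3,3.5,0,0],[1,-0.3,3.5,0,0],[1,-0.3,3.5,0,0],[1,-0.2,3.5,0,0],[1,-0.2,2.1,0,0],[1,0,0,0,0],[1,0,0,0,0],[1,0,0,0,0]]}'; python3 snap.py w3
```

```text
t: 8.83
ee_pos: [0.5603, -0.1305, 0.1671]
ee_rot: [-3.139, 0.003, 0.246]
wrist_force: [0.4, 0.3, -0.7]
opening: 0.0941
grip_force: 0.0
8.8333 [ 0.56029331 -0.13052394  0.16711599] [-3.13948979e+00  2.75825920e-03  2.46065223e-01] [ 1.80068146e-01  5.67326525e-01  8.21857990e-04  1.76931238e+00
 -1.67875995e-03  8.08335953e-01 -1.14281043e+00]
```

View pics/w3b.png

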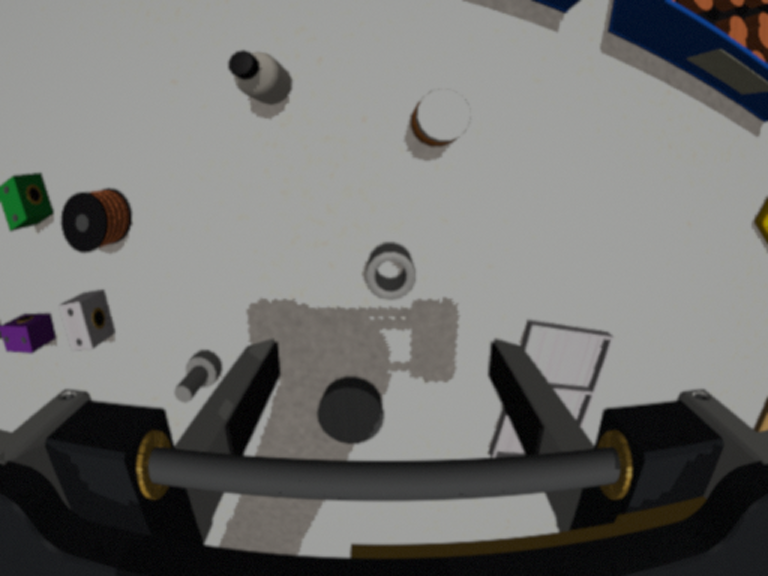

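Run:
```python
from h import *
import json
np.set_printoptions(precision=4,suppress=True)
W=lambda n,x,y:wray(((x+.5)/1.5-.5,(y+.5)/1.5-.5),json.load(open(f'pics/{n}.json')))
print('sl',tri(T(747,226),W('w3',389,274)),atz(W('w3',389,274),.042),tri(W('w1',539,298),W('w3',389,274)))
print('pl',tri(T(560,412),W('w3',187,389)))
C=np.array([atz(W('w3',*p),.014)[:2] for p in [(527,322),(609,334),(592,390),(515,380)]]);print(C.tolist(),C.mean(0))
```

```text
sl (array([ 0.566 , -0.1312,  0.0315]), np.float64(0.0009288028210298395)) [ 0.5684 -0.131   0.042 ] (array([ 0.5696, -0.1308,  0.0436]), np.float64(0.0016512497997995877))
pl (array([0.4409, 0.0044, 0.052 ]), np.float64(0.0018591461530406467))
[[0.5510579907814918, -0.2525440974792353], [0.5584717807010436, -0.3329958410513173], [0.5035856681630058, -0.33963165435264653], [0.4985204783281143, -0.2609538629632505]] [ 0.5279 -0.2965]
```

```bash
python3 -m jog '{"series":[[1,0.6,0.2,2,0],[1,0,0,4,0],[1,0,0,4,0],[1,0,0,3,0],[1,0,0,1.5,0],[1,0,0,0.5,0],[1,0,0,0,0],[0.25,0,0,0,0],[0.25,0,0,0,0],[0.25,0,0,0,0],[0.25,0,0,0,0],[0.25,0,0,0,0],[0.25,0,0,0,0],[0.25,0,0,0,0],[0.25,0,0,0,0],[0.25,0,0,0,0],[0.25,0,0,0,0],[0.25,0,0,0,0],[0.25,0,0,0,0],[0.25,0,0,0,0]]}'; python3 -m jog '{"series":[[0.25,0,0,-1,0],[0.25,0,0,-3,0],[0.25,0,0,-4,0],[0.25,0,0,-3,0],[0.25,0,0,-2,0],[0.25,0,0,0,0],[0.25,0,0,0,0]]}'
```

```text
t: 10.55
ee_pos: [0.5682, -0.132, 0.0185]
ee_rot: [3.141, -0.0, 0.246]
wrist_force: [0.0, -1.5, 0.9]
opening: 0.0358
grip_force: 35.0
t: 11.13
ee_pos: [0.5686, -0.1316, 0.1497]
ee_rot: [3.141, -0.002, 0.246]
wrist_force: [-1.1, -0.0, -2.3]
opening: 0.0356
grip_force: 35.0
```

```bash
python3 -m jog '{"series":[[0.25,0.7,-1.6,0,0],[0.25,0.7,-3.45,0,0],[0.25,0.7,-3.45,0,0],[0.25,0.7,-3.45,0,0],[0.25,0.7,-3.45,0,0],[0.25,0.7,-3.45,0,0],[0.25,0.7,-3.45,0,0],[0.25,0.7,-3.45,0,0],[0.25,0.7,-3.45,0,0],[0.25,0.7,-3.45,0,0],[0.25,0.7,-3.45,0,0],[0.25,0.7,-3.45,0,0],[0.25,0.7,-3.45,0,0],[0.25,0.8,-2.1,0,0],[0.25,0,0,0,0],[0.25,0,0,0,0],[0.25,0,0,0,0]]}'
```

```text
t: 12.55
ee_pos: [0.5536, 0.3278, 0.1467]
ee_rot: [3.139, 0.003, 0.245]
wrist_force: [-0.1, -0.2, -2.2]
opening: 0.0356
grip_force: 35.0
```

```bash
python3 -m jog '{"series":[[0.25,0.2,-0.2,3,0],[0.25,0,0,4,0],[0.25,0,0,3,0],[0.25,0,0,1.2,0],[0.25,0,0,0.6,0],[0.25,0,0,0.3,0],[0.25,0,0,0,0],[0.25,0,0,0,0]]}'; python3 -m jog '{"series":[[0.25,0,0,0.2,0],[0.25,0,0,0,0]]}';python3 -m jog '{"series":[[0.25,0,0,0.2,0],[0.25,0,0,0,0]]}'
```

```text
t: 13.22
ee_pos: [0.5573, 0.3326, 0.0292]
ee_rot: [-3.141, -0.003, 0.245]
wrist_force: [0.3, 0.0, -1.3]
opening: 0.0359
grip_force: 35.0
t: 13.38
ee_pos: [0.5566, 0.3327, 0.0267]
ee_rot: [-3.141, -0.002, 0.246]
wrist_force: [0.2, 0.9, -1.7]
opening: 0.0357
grip_force: 35.0
t: 13.55
ee_pos: [0.556, 0.3324, 0.0237]
ee_rot: [-3.141, -0.0, 0.246]
wrist_force: [-0.7, -0.0, -1.9]
opening: 0.0359
grip_force: 35.0
```

```bash
python3 -m jog '{"series":[[0.25,0,0,0.2,0],[0.25,0,0,0,0],[0.25,0,0,0,0]]}'; python3 -m jog '{"series":[[0.25,0,0,0.1,0],[0.25,0,0,0,0]]}'
```

```text
t: 13.8
ee_pos: [0.5562, 0.3324, 0.0216]
ee_rot: [-3.141, -0.001, 0.246]
wrist_force: [1.2, -0.3, -0.7]
opening: 0.0362
grip_force: 35.0
t: 13.97
ee_pos: [0.5562, 0.3325, 0.0215]
ee_rot: [-3.141, -0.001, 0.246]
wrist_force: [-1.8, -1.0, 5.6]
opening: 0.036
grip_force: 35.0
```

```bash
python3 -m jog '{"series":[[0.6,0,0,0,0],[0.6,0,0,0,0],[0.6,0,0,0,0],[0.6,0,0,0,0],[0.6,0,0,-1,0],[0.6,0,0,-3,0],[0.6,0,0,-4,0],[0.6,0,0,-4,0],[0.6,0,0,-1,0],[1,-1.8,2.2,0,0],[1,-1.8,2.2,0,0],[1,-1.8,2.2,0,0],[1,-1.8,2.2,0,0],[1,-1.8,2.2,0,0],[1,-1.8,2.2,0,0],[1,-1.9,2.2,0,0],[1,-1.9,2.3,0,0],[1,0,0,0,-0.1],[1,0,0,0,-0.015]]}'; python3 -m jog '{"series":[[1,0,0,0,0],[1,0,0,0,0]]}'
```

```text
t: 15.55
ee_pos: [0.4569, 0.1234, 0.1511]
ee_rot: [3.141, -0.0, 0.361]
wrist_force: [-0.0, 0.8, 0.6]
opening: 0.0943
grip_force: 0.0
t: 15.72
ee_pos: [0.4581, 0.1261, 0.1508]
ee_rot: [-3.141, -0.001, 0.36]
wrist_force: [0.4, -1.0, -0.8]
opening: 0.0937
grip_force: 0.0
```

```bash
python3 -m jog '{"series":[[0.55,0,0,0,0],[0.55,0,0,0,0],[0.55,0,0,2,0],[0.55,0,0,4,0],[0.55,0,0,3.5,0],[0.55,0,0,2.5,0],[0.55,0,0,1,0],[0.55,0,0,0.4,0],[0.55,0,0,0,0],[0.15,0,0,0,0],[0.15,0,0,0,0],[0.15,0,0,0,0],[0.15,0,0,0,0],[0.15,0,0,0,0],[0.15,0,0,0,0],[0.15,0,0,0,0],[0.15,0,0,0,0],[0.15,0,0,0,0],[0.15,0,0,0,0]]}'; python3 -m jog '{"series":[[0.15,0,0,-1,0],[0.15,0,0,-3,0],[0.15,0,0,-4,0],[0.15,0,0,-3,0],[0.15,0,0,-2,0],[0.15,0,0,0,0],[0.15,0,0,0,0]]}'
```

```text
t: 17.3
ee_pos: [0.4583, 0.125, 0.0175]
ee_rot: [3.141, -0.002, 0.36]
wrist_force: [-0.4, -0.9, 6.8]
opening: 0.028
grip_force: 35.0
t: 17.88
ee_pos: [0.4578, 0.1252, 0.1477]
ee_rot: [3.142, -0.003, 0.361]
wrist_force: [0.1, -0.6, -2.7]
opening: 0.0277
grip_force: 35.0
```

```bash
python3 -m jog '{"series":[[0.15,0.3,-1.7,0,0],[0.15,0.4,-2.8,0,0],[0.15,0.4,-2.8,0,0],[0.15,0.4,-2.8,0,0],[0.15,0.4,-2.8,0,0],[0.15,0.4,-2.8,0,0],[0.15,0.4,-2.3,0,0],[0.15,0.2,-1.0,0,0],[0.15,0,0,0,0.12],[0.15,0,0,0,0.12],[0.15,0,0,0,0],[0.15,0,0,0,0]]}'; python3 snap.py w4
```

```text
t: 18.88
ee_pos: [0.417, 0.3117, 0.1455]
ee_rot: [3.139, 0.002, 0.123]
wrist_force: [0.1, -0.7, -1.1]
opening: 0.0278
grip_force: 35.0
18.8833 [0.41699124 0.31169334 0.14545888] [3.13948622e+00 1.72577751e-03 1.23263485e-01] [-0.74688923  0.52928926  0.07382093  1.93884016 -0.05801615  0.67805621
 -2.08537342]
```

View pics/w4b.png

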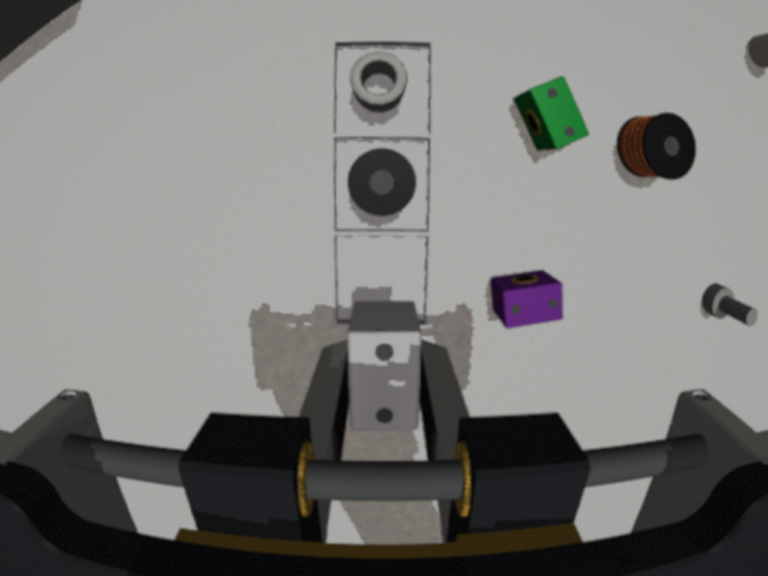

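The sleeve (379,82) and tall coil (381,182) stand in their compartments. The block is aligned over the near one (corners about 336–426, 236–322), so I'm lowering it.

```bash
python3 -m jog '{"series":[[0.15,0.1,-0.1,3,0],[0.15,0,0,4,0],[0.15,0,0,3,0],[0.15,0,0,1.2,0],[0.15,0,0,0.6,0],[0.15,0,0,0.3,0],[0.15,0,0,0.2,0],[0.15,0,0,0,0],[0.15,0,0,0,0]]}'; python3 -m jog '{"series":[[0.15,0,0,0.2,0],[0.15,0,0,0,0],[0.15,0,0,0,0]]}';python3 -m jog '{"series":[[0.15,0,0,0.2,0],[0.15,0,0,0,0],[0.15,0,0,0,0]]}'
```

```text
t: 19.68
ee_pos: [0.419, 0.3146, 0.0245]
ee_rot: [-3.141, -0.002, 0.121]
wrist_force: [-0.4, -0.2, -2.0]
opening: 0.0274
grip_force: 35.0
t: 19.93
ee_pos: [0.4185, 0.3144, 0.0219]
ee_rot: [-3.141, -0.001, 0.121]
wrist_force: [-0.0, 0.5, -2.4]
opening: 0.0275
grip_force: 35.0
t: 20.18
ee_pos: [0.4186, 0.3145, 0.0206]
ee_rot: [-3.141, -0.001, 0.121]
wrist_force: [-0.4, -1.2, 8.4]
opening: 0.0277
grip_force: 35.0
```

```bash
python3 -m jog '{"series":[[0.5,0,0,0,0],[0.5,0,0,0,0],[0.5,0,0,0,0],[0.5,0,0,0,0],[0.5,0,0,-1,0],[0.5,0,0,-3,0],[0.5,0,0,-4,0],[0.5,0,0,-4,0],[0.5,0,0,-1,0],[0.77,1.3,2.6,0,0],[0.77,1.3,2.6,0,0],[0.77,1.3,2.6,0,0],[0.77,1.3,2.6,0,0],[0.77,1.4,2.7,0,0],[0.77,1.4,2.7,0,0],[0.77,1.4,2.6,0,0],[0.77,1.3,2.6,0,0],[0.77,0,0,0,0],[0.77,0,0,0,0]]}'; python3 snap.py w5
```

```text
t: 21.77
ee_pos: [0.5503, 0.1164, 0.1495]
ee_rot: [3.141, 0.0, 0.117]
wrist_force: [-0.3, 0.6, -0.2]
opening: 0.0723
grip_force: 0.0
21.7667 [0.55032391 0.11641999 0.14949517] [3.14087711e+00 7.28443398e-05 1.16719768e-01] [-0.29817087  0.57342604  0.05981777  1.82558859 -0.04686844  0.74410693
 -1.66748232]
```

View pics/w5b.png

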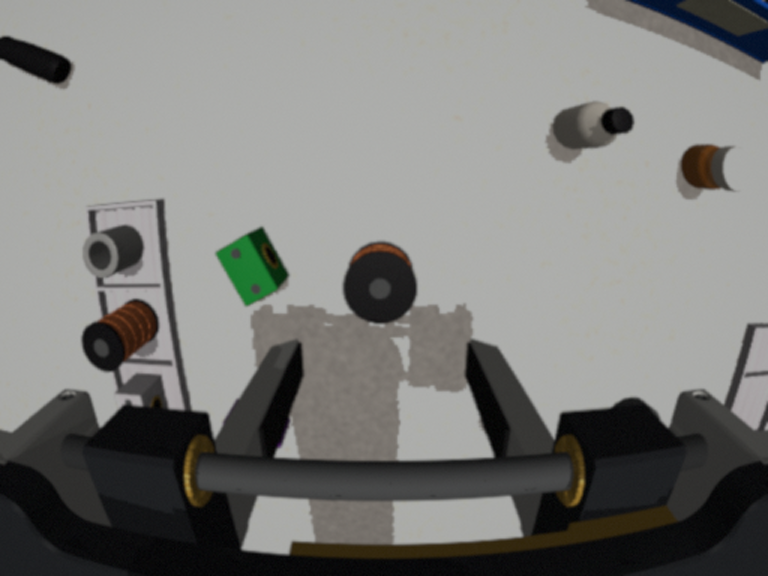

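Run:
```python
from h import *
import json
np.set_printoptions(precision=4,suppress=True)
W=lambda n,x,y:wray(((x+.5)/1.5-.5,(y+.5)/1.5-.5),json.load(open(f'pics/{n}.json')))
print(atz(W('w5',380,283),.042),tri(T(389,261),W('w5',380,283)),[atz(W('w5',*p),.042) for p in [(288,270),(260,229),(247,305)]])
```

```text
[0.5559 0.1204 0.042 ] (array([0.5529, 0.1202, 0.0306]), np.float64(4.911028335813898e-05)) [array([0.5577, 0.1827, 0.042 ]), array([0.5836, 0.2039, 0.042 ]), array([0.5296, 0.2107, 0.042 ])]
```

```bash
python3 -m jog '{"series":[[0.77,0.2,-0.3,2,0],[0.77,0,0,4,0],[0.77,0,0,3.5,0],[0.77,0,0,2.5,0],[0.77,0,0,0.9,0],[0.77,0,0,0.4,0],[0.77,0,0,0,0],[0.4,0,0,0,0],[0.4,0,0,0,0],[0.4,0,0,0,0],[0.4,0,0,0,0],[0.4,0,0,0,0],[0.4,0,0,0,0],[0.4,0,0,0,0]]}'; python3 -m jog '{"series":[[0.4,0,0,-1,0],[0.4,0,0,-3,0],[0.4,0,0,-4,0],[0.4,0,0,-3,0],[0.4,0,0,-2,0],[0.4,0,0,0,0],[0.4,0,0,0,0]]}'
```

```text
t: 22.98
ee_pos: [0.5526, 0.1212, 0.0178]
ee_rot: [3.141, -0.002, 0.12]
wrist_force: [0.5, -0.9, 7.1]
opening: 0.0495
grip_force: 35.0
t: 23.57
ee_pos: [0.5518, 0.1222, 0.1477]
ee_rot: [-3.141, -0.002, 0.121]
wrist_force: [-0.3, 0.4, -2.5]
opening: 0.0493
grip_force: 35.0
```

```bash
python3 -m jog '{"series":[[0.4,-0.6,1.6,0,0],[0.4,-1.2,3.3,0,0],[0.4,-1.2,3.3,0,0],[0.4,-1.2,3.3,0,0],[0.4,-1.2,3.3,0,0],[0.4,-1.2,3.3,0,0],[0.4,-1.2,3.3,0,0],[0.4,-1.2,3.3,0,0],[0.4,-1.2,3.3,0,0],[0.4,-1.2,3.3,0,0],[0.4,-1.2,3.3,0,0],[0.4,-1.2,3.3,0,0],[0.4,-0.7,2.0,0,0],[0.4,0,0.9,0,0],[0.4,0,0,0,0],[0.4,0,0,0,0],[0.4,0,0,0,0]]}'; python3 snap.py w6
```

```text
t: 24.98
ee_pos: [0.4571, -0.2979, 0.1457]
ee_rot: [-3.139, 0.001, 0.124]
wrist_force: [-0.6, 0.1, -1.7]
opening: 0.0495
grip_force: 35.0
24.9833 [ 0.45712273 -0.29792896  0.1457298 ] [-3.13904449e+00  6.61756523e-04  1.23770167e-01] [ 0.51292649  0.55787593  0.02148706  1.87172303 -0.01983402  0.71427183
 -0.90085835]
```

View pics/w6b.png

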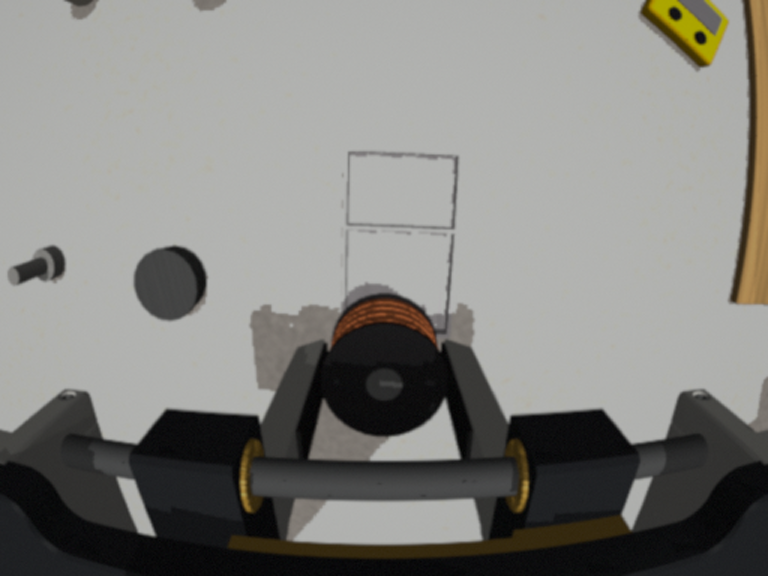

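Run:
```python
from h import *
import json
np.set_printoptions(precision=4,suppress=True)
W=lambda n,x,y:wray(((x+.5)/1.5-.5,(y+.5)/1.5-.5),json.load(open(f'pics/{n}.json')))
C=np.array([atz(W('w6',*p),.014)[:2] for p in [(349,152),(458,156),(454,228),(347,224),(446,332)]]);print(C,C[:4].mean(0))
print(tri(T(560,412),W('w6',15,275)))
```

```text
[[ 0.5463 -0.2614]
 [ 0.5535 -0.3364]
 [ 0.5028 -0.341 ]
 [ 0.4959 -0.2658]
 [ 0.4248 -0.3478]] [ 0.5246 -0.3012]
(array([0.44  , 0.0047, 0.0558]), np.float64(0.002200168088198038))
```

```bash
python3 -m jog '{"series":[[0.4,0.1,0.6,3,0],[0.4,0,0,4,0],[0.4,0,0,3,0],[0.4,0,0,1.2,0],[0.4,0,0,0.6,0],[0.4,0,0,0.3,0],[0.4,0,0,0.2,0],[0.4,0,0,0,0],[0.4,0,0,0,0]]}'; python3 -m jog '{"series":[[0.4,0,0,0.2,0],[0.4,0,0,0,0],[0.4,0,0,0,0]]}';python3 -m jog '{"series":[[0.4,0,0,0.2,0],[0.4,0,0,0,0],[0.4,0,0,0,0]]}'
```

```text
t: 25.78
ee_pos: [0.4593, -0.3068, 0.0246]
ee_rot: [3.14, -0.002, 0.121]
wrist_force: [-0.3, 0.4, -1.2]
opening: 0.0492
grip_force: 35.0
t: 26.03
ee_pos: [0.4585, -0.3067, 0.0219]
ee_rot: [3.141, -0.001, 0.121]
wrist_force: [0.9, -0.8, -1.1]
opening: 0.0494
grip_force: 35.0
t: 26.28
ee_pos: [0.4587, -0.3068, 0.0208]
ee_rot: [3.141, -0.001, 0.121]
wrist_force: [-1.4, 2.1, 8.8]
opening: 0.0496
grip_force: 35.0
```

```bash
python3 -m jog '{"series":[[0.72,0,0,0,0],[0.72,0,0,0,0],[0.72,0,0,0,0],[0.72,0,0,0,0],[0.72,0,0,-1,0],[0.72,0,0,-3,0],[0.72,0,0,-4,0],[0.72,0,0,-4,0],[0.6,0.1,-2.1,-2,0],[0.6,0.2,-3.5,0,0],[0.6,0.2,-3.5,0,0],[0.6,0.2,-3.5,0,0],[0.6,0.2,-3.5,0,0],[0.6,0.3,-3.5,0,0],[0.6,0.2,-3.5,0,0],[0.6,0.2,-3.5,0,0],[0.6,0.3,-3.0,0,0],[0.6,0.3,-1.5,0,0],[0.6,0,0,0,0],[0.6,0,0,0,0]]}'; python3 snap.py w7
```

```text
t: 27.95
ee_pos: [0.4429, 0.0053, 0.16]
ee_rot: [3.141, -0.001, 0.123]
wrist_force: [0.2, 0.4, 0.2]
opening: 0.0564
grip_force: 0.0
27.95 [0.44285335 0.00528729 0.15997179] [ 3.14140335e+00 -6.27158941e-04  1.22926731e-01] [-0.1003465   0.41037589  0.03379576  2.12236999 -0.02331069  0.60854668
 -1.498106  ]
```

View pics/w7b.png

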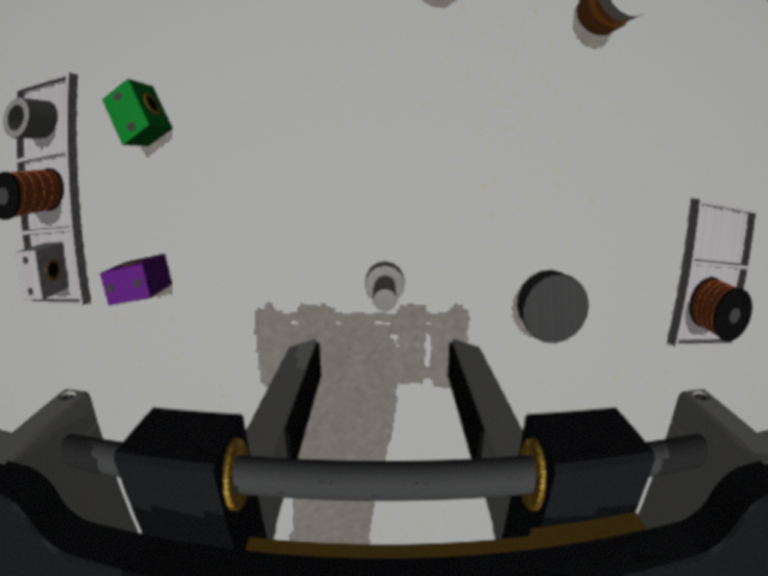

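Run:
```python
from h import *
import json
W=lambda n,x,y:wray(((x+.5)/1.5-.5,(y+.5)/1.5-.5),json.load(open(f'pics/{n}.json')))
print(atz(W('w7',385,299),.058),tri(T(560,412),W('w7',385,299)),atz(W('w7',384,277),.018))
```

```text
[0.43947271 0.00494219 0.058     ] (array([0.44054401, 0.00507736, 0.06163087]), np.float64(1.4280334363925469e-05)) [0.44448977 0.00622167 0.018     ]
```

```bash
python3 -m jog '{"series":[[0.6,-0.2,0,2,0],[0.6,0,0,4,0],[0.6,0,0,3.5,0],[0.6,0,0,2.5,0],[0.6,0,0,1,0],[0.6,0,0,0.5,0],[0.6,0,0,0,0],[0.05,0,0,0,0],[0.05,0,0,0,0],[0.05,0,0,0,0],[0.05,0,0,0,0],[0.05,0,0,0,0],[0.05,0,0,0,0],[0.05,0,0,0,0],[0.05,0,0,0,0],[0.05,0,0,0,0],[0.05,0,0,0,0],[0.05,0,0,0,0]]}'; python3 -m jog '{"series":[[0.05,0,0,-1,0],[0.05,0,0,-3,0],[0.05,0,0,-4,0],[0.05,0,0,-3,0],[0.05,0,0,-2,0],[0.05,0,0,0,0],[0.05,0,0,0,0]]}'
```

```text
t: 29.5
ee_pos: [0.441, 0.0046, 0.0248]
ee_rot: [3.142, -0.001, 0.121]
wrist_force: [-0.5, -0.9, 5.4]
opening: 0.0154
grip_force: 35.0
t: 30.08
ee_pos: [0.4411, 0.0047, 0.1549]
ee_rot: [3.142, -0.002, 0.121]
wrist_force: [0.4, 0.6, -0.8]
opening: 0.0157
grip_force: 35.0
```

```bash
python3 -m jog '{"series":[[0.05,0.3,1.6,0,0],[0.05,0.5,3.3,0,0],[0.05,0.5,3.3,0,0],[0.05,0.5,3.3,0,0],[0.05,0.5,3.3,0,0],[0.05,0.5,3.3,0,0],[0.05,0.5,3.3,0,0],[0.05,0.4,3.3,0,0],[0.05,0.4,3.3,0,0],[0.05,0.4,2.2,0,0],[0.05,0.1,1.2,0,0],[0.05,0,0,2,0],[0.05,0,0,4,0],[0.05,0,0,3,0],[0.05,0,0,1.5,0],[0.05,0,0,1,0],[0.05,0,0,0.5,0],[0.05,0,0,0,0],[0.05,0,0,0,0]]}'
```

```text
t: 31.67
ee_pos: [0.5247, -0.3015, 0.0348]
ee_rot: [3.141, -0.001, 0.121]
wrist_force: [0.2, 0.1, -1.3]
opening: 0.0153
grip_force: 35.0
```

```bash
python3 -m jog '{"series":[[0.05,0,0,0.3,0],[0.05,0,0,0.2,0],[0.05,0,0,0,0],[0.05,0,0,0,0]]}'; python3 -m jog '{"series":[[0.05,0,0,0.2,0],[0.05,0,0,0,0],[0.05,0,0,0,0]]}'
```

```text
t: 32.0
ee_pos: [0.5244, -0.3017, 0.03]
ee_rot: [3.141, -0.001, 0.121]
wrist_force: [-0.9, -1.7, -2.1]
opening: 0.0155
grip_force: 35.0
t: 32.25
ee_pos: [0.5248, -0.3019, 0.0279]
ee_rot: [3.141, -0.001, 0.121]
wrist_force: [-0.2, -0.5, 0.7]
opening: 0.0154
grip_force: 35.0
```

```bash
python3 -m jog '{"series":[[0.05,0,0,0.1,0],[0.05,0,0,0,0]]}'; python3 -m jog '{"series":[[0.4,0,0,0,0],[0.4,0,0,0,0],[0.4,0,0,0,0],[0.4,0,0,0,0],[0.4,0,0,0,0],[0.4,0,0,-1,0],[0.4,0,0,-3,0],[0.4,0,0,-4,0],[0.4,0,0,-4,0],[0.4,0,0,-3,0],[0.4,0,3.5,0,0],[0.4,0,3.5,0,0],[0.4,0,3.5,0,0],[0.4,0,3.5,0,0],[0.4,0,3.5,0,0],[0.4,0,3.5,0,0],[0.4,0,3,0,0],[0.4,0,0,0,0],[0.4,0,0,0,0]]}'
python3 - <<'E'
from workcell import eyes
import cv2,numpy as np
a=eyes.get_image('top')[115:300,50:430,::-1]; b=eyes.get_image('scene')[130:280,75:380,::-1]
f=lambda i:cv2.resize(i,(700,int(700*i.shape[0]/i.shape[1])),interpolation=cv2.INTER_CUBIC)
o=np.vstack([f(a),f(b)[:590-f(a).shape[0]]]); cv2.imwrite('pics/final.png',o)
E
```

```text
t: 32.42
ee_pos: [0.5248, -0.3019, 0.0278]
ee_rot: [3.141, -0.001, 0.121]
wrist_force: [-1.5, 1.0, 8.6]
opening: 0.0153
grip_force: 35.0
t: 34.0
ee_pos: [0.5517, -0.5417, 0.176]
ee_rot: [3.141, 0.001, 0.118]
wrist_force: [0.3, 0.5, -0.5]
opening: 0.0375
grip_force: 0.0
```

View pics/final.png

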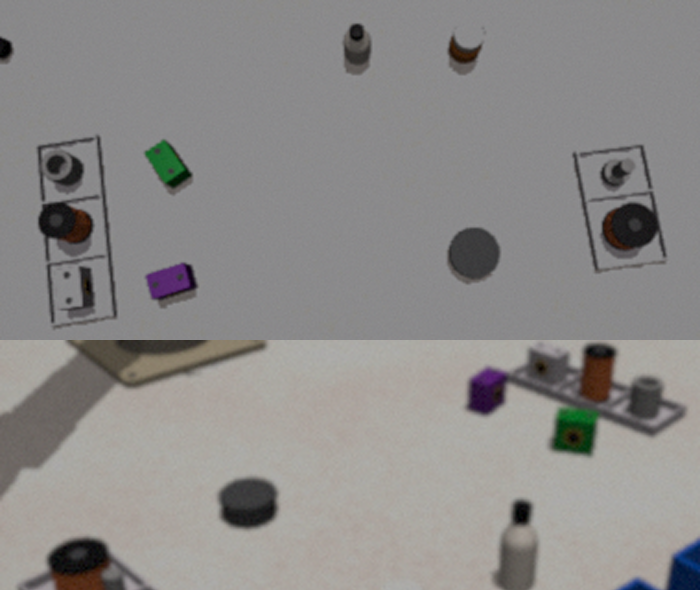

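The final picture shows the block, tall coil and sleeve upright in the long tray (left). The wide coil (630,226) and plunger (618,172) stand in the short tray. The bottle, jar and tin stand unmoved.

```bash
python3 -c "
from workcell import job; print(job.job_done())"
```

```text
the job is handed in; nothing more can be done
None
```

Both kits are made up and the job is handed in at about 34 s: in the last pictures all five parts stand upright in their compartments, and the bottle, jar and tin have not moved.

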